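Nest the parts pans at the board-inspection bench

ROBOT

A 6-joint arm with a two-finger parallel gripper is mounted at the origin on the work surface. World frame = base frame: x ahead of the robot, y to its left, z up, the work surface at z = 0. Lengths are in m, angles in rad, forces in N, time in s.
With the tool pointing down it reaches from about 0.275 to 0.85 m from the base axis. Payload 5.2 kg.
Tool frame: the origin (TCP) lies between the finger pads; the fingertips stand 17 mm ahead of it and the grasp point (between the pads) lies 2 mm behind it (ctrl.tcp_to_tips is the distance from the TCP to the fingertips, in m); x points along the fingers, y is the direction in which the jaws open and shut, and the axes are right-handed (so a half turn about x gives the same grasp; the last joint's range is limited). The gripper opens to 85 mm and grips with 20 to 120 N. Pads are 22 mm wide; open, the fingers measure 114 mm over their backs; the gripper's body (76 mm by 85 mm) begins 54 mm behind the grasp point. The pads swing forward as they close: fully open they stand 13 mm farther back than shut.
Start: joints at [-1.526, 0.259, 1.535, -0, 1.348, -0.203], TCP at [0.135, -0.533, 0.212] pointing down, gripper open.
Joint ranges: [-3.14, 3.14], [-0.91, 2.08], [0.19, 2.58], [-1.22, 4.36], [0.22, 2.71], [-3.12, 3.12]. Speed limits (rad/s): [2.57, 2.57, 3.14, 3.14, 3.14, 3.14].

INTERFACE

Orientations are given as a rotation vector (axis times angle).
In Python, from cell import ctrl gives the robot as it stands.
- The arm moves only by the tool drive_tool, never from a script. Its argument "motion" is text: rows parted by semicolons, each of 4 numbers parted by spaces: the shift along the tool's x, y, z in mm, then the turn about the tool's x in rad. In form: tx ty tz spin; .... A call has exactly 5 rows; each row shifts and turns the commanded pose from where the row before left it, along the tool's axes as they then stand; what a row does not reach is not made up. A row lasts 1/8 s, in which the tool goes at most 62.5 mm and 10.7 degrees, less where a joint would pass 70% of its speed; a pose out of reach is approached as far as the arm can. A call is refused whole if a number of a shift passes 62.5 or a number of a turn 0.188, either way. A call with a gripper value outside its range is refused whole. "fingers" is the closure, from -1 (fully open) to 1 (shut), set as the call begins (left out, the last holds). The fingers move at their own pace and stop on an object; "grip_force" is the grip in N (left out, the last holds). Time passes only in rows, so rows that do not move let the fingers close, or fill a call up. It gives the time, the measured TCP pose, the force and the opening at its end, in the units of the state.
- ctrl.sense(): the state, without advancing time (a new reading comes with each control period).
- ctrl.camera(name): name is "scene" or "top" or "wrist"; returns the picture (420x560x3 uint8, red, green, blue); there is no depth.
- ctrl.camera_model(name): a dict with "K" (3x3 intrinsics, pixels), "origin" and "attitude" of the camera in the world. Camera axes: x right, y up, looking along -z (the intrinsics and any distortion apply to the point x, -y, -z); pixel columns grow to the right and rows downward; lengths in m; the calibration is good to about 2 mm. The wrist camera is an equidistant fisheye: a pixel r from the principal point sees the ray r / f radians off the axis. A picture is of the moment at which its call begins: read the wrist's pose just before it. camera_model takes no time and is no camera call; for the wrist camera it gives the pose at the moment of the call.
- ctrl.finish_job(): hands the job in, once; it reports no verdict.
The state is a dict: "time": time; "joint_pos": joint angles; "dq": joint speeds; "tau": joint torques, N m; "ee_pos": TCP position; "eef_rot": TCP orientation; "force": force on the tool from outside, world axes, zero at the start; "torque": the same for the moment, N m; "finger_gap": finger opening in m.
Only numpy, scipy, OpenCV 4.12 (cv2) and the standard library are available. Lean on these libraries where they do the work, as an engineer would, in place of code of your own. Each camera call takes 0.05 s, during which the arm holds its last target. There are 200 camera calls.

TASK

Tidy the three steel parts pans into one nest: stand the yellow-handled pan inside the blue-handled one, which stays in its white tray, and the red-handled pan inside the yellow-handled one, each sitting level on the floor of the pan below. Turn the handles so that they fan out with at least 45 degrees between any two of them. Set the pans down rather than dropping them, and leave the circuit board, the brush and the bottle where they are.

Things in the scene. Friction and masses are not known exactly. Their poses are not given: they have to be found in the camera images.
- tray: Square white drip tray fixed to the bench, 132 x 132 mm outside, 12 mm high, wall and floor 5 mm thick; the large pan stands in it. Origin: centre of its underside, z up.
- large_pan: Large round open steel pan, blue handle. Origin: centre of its underside; z up out of the mouth; +x along the handle. 55 mm high, outer diameter 108 mm at the bottom, 120 mm at the rim, wall 3 mm, floor 5 mm. 350 g. Loose, stands in the tray, underside 5 mm above the bench; the tray lets it shift about 7 mm.
- medium_pan: Medium round open steel pan, yellow handle. Origin: centre of its underside; z up out of the mouth; +x along the handle. 60 mm high, outer diameter 86 mm at the bottom, 96 mm at the rim, wall 3 mm, floor 5 mm. 150 to 290 g, loose. Seated in the large pan its underside is 5 mm above that of the large pan, with 8 mm of play all round.
- small_pan: Small round open steel pan, red handle. Origin: centre of its underside; z up out of the mouth; +x along the handle. 65 mm high, outer diameter 64 mm at the bottom, 72 mm at the rim, wall 3 mm, floor 5 mm. 110 to 210 g, loose. Seated in the medium pan its underside is 5 mm above that of the medium pan, with 8 mm of play all round.
- large_pan_tip (a point): Outer end of the large pan's handle, 120 mm from the pan's axis, 59 mm above its underside (mid-height of the handle). The handle is straight, level and radial: blue grip 12 mm wide, 20 mm high, 75 to 120 mm from the axis (pinch it across its width from above), then a 10 mm wide steel neck to the rim. It stands 14 mm above the pan's rim and blocks a handle laid over it.
- medium_pan_tip (a point): Outer end of the medium pan's handle, 120 mm from the pan's axis, 64 mm above its underside (mid-height of the handle). The handle is straight, level and radial: yellow grip 12 mm wide, 20 mm high, 75 to 120 mm from the axis (pinch it across its width from above), then a 10 mm wide steel neck to the rim. Nested, it passes 4 mm above the large pan's rim.
- small_pan_tip (a point): Outer end of the small pan's handle, 120 mm from the pan's axis, 69 mm above its underside (mid-height of the handle). The handle is straight, level and radial: red grip 12 mm wide, 20 mm high, 75 to 120 mm from the axis (pinch it across its width from above), then a 10 mm wide steel neck to the rim. Nested, it passes 4 mm above the medium pan's rim.
- board: Bystander: green L-shaped circuit board lying flat, 75 x 160 mm (x, y), 4 mm thick, up to 13 mm with its parts. Origin on its underside near the middle.
- brush: Bystander: flat cleaning brush (wooden handle, grey head) lying on the bench, about 200 mm long, under 40 mm high. Origin near its middle.
- bottle: Bystander: closed blue bottle standing upright, 48 mm in diameter, 100 mm high. Origin: centre of its underside.

How it is judged:
By the outcome, as a careful person would: the job done as asked, in the order asked, and still so for the second after the job is handed in, with the robot touching nothing.
It also fails if it takes over 54 s, if anything falls off the work surface, if the arm or the gripper's body presses on something with over 40 N, if the wrist force passes 120 N, or if a joint passes its speed limit or range.

## Working session

There is one attempt and no reset: what is moved stays moved. The work goes in short steps, Python scripts to look and compute and a tool call to move; the robot and the scene stay as the last step left them, time stands still between calls to the robot, and variables do not carry over. Pictures are saved under pics/ and viewed, about 8 in all and at most 12, crops included, and the job is handed in when it is done.

Besides the shell and the picture viewer there is one more tool, called after "Request:" as name(argument=value, ...), one argument or row to a line, values as JSON. drive_tool: Moves the arm, as the interface text tells. Its arguments: {"type":"object","properties":{"motion":{"type":"string"},"fingers":{"type":"number"},"grip_force":{"type":"number"}},"required":["motion"]}

```bash
ls; mkdir -p pics
python3 - <<'E'
from cell import ctrl
import cv2
s=ctrl.sense();print(s)
for n in("scene","top"):
    im=ctrl.camera(n);cv2.imwrite(f"pics/{n}0.png",im[:,:,::-1]);m=ctrl.camera_model(n);print(n,m)
print(ctrl.camera_model("wrist"))
E
```

```text
pics
{'time': 0.0, 'joint_pos': array([-1.52579234e+00,  2.59340173e-01,  1.53608968e+00, -3.40600821e-05,
        1.34797143e+00, -2.02796227e-01]), 'dq': array([ 3.20446271e-04,  1.00926552e-04,  1.43941800e-03, -1.59351878e-03,
       -1.23902277e-03,  6.94462071e-05]), 'tau': array([ 5.55318220e-04, -4.46025610e+01, -2.90572357e+01, -3.07633309e-04,
        1.19348627e-02,  1.40108362e-06]), 'ee_pos': array([ 0.13488645, -0.53262801,  0.21087358]), 'eef_rot': array([ 2.09050949,  0.26224341, -2.09027896]), 'force': array([ 0.04551244,  0.27965253, -0.23184194]), 'torque': array([-0.0147545 , -0.00255389,  0.00770017]), 'finger_gap': 0.08543507740999984}
scene {'K': array([[474.45473666,   0.        , 282.47203081],
       [  0.        , 474.45473666, 198.61783329],
       [  0.        ,   0.        ,   1.        ]]), 'origin': array([1.0983866 , 0.39098228, 0.86694648]), 'attitude': array([0.36177069, 0.77211572, 2.16155023])}
top {'K': array([[459.61067911,   0.        , 281.9516704 ],
       [  0.        , 459.61067911, 214.84962091],
       [  0.        ,   0.        ,   1.        ]]), 'origin': array([0.40609002, 0.00714723, 1.11146668]), 'attitude': array([ 0.11694068, -0.152614  , -1.57617766])}
{'K': array([[325.1922621 ,   0.        , 278.59731314],
       [  0.        , 325.1922621 , 208.93680954],
       [  0.        ,   0.        ,   1.        ]]), 'origin': array([ 0.20739144, -0.51291456,  0.37333887]), 'attitude': array([-0.25597523,  0.20146248, -1.31192338])}
```

View pics/top0.png

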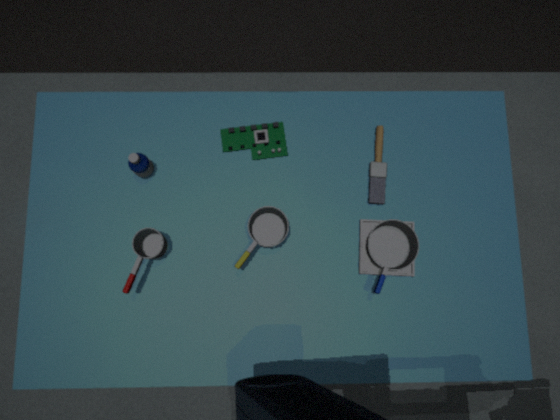

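View pics/scene0.png

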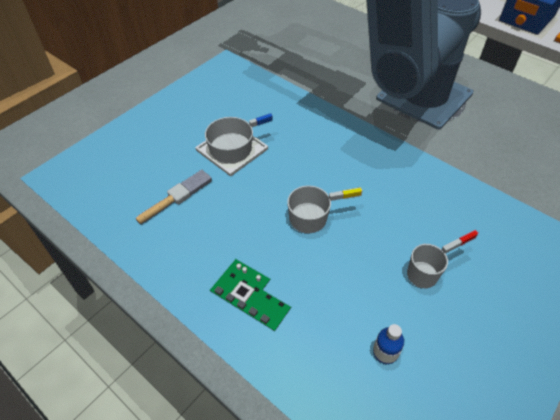

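```bash
cat > h.py <<'E'
import numpy as np,cv2
from scipy.spatial.transform import Rotation as R
from cell import ctrl
HUE={'y':(22,36,110),'r':(0,8,110),'b':(112,130,150)}
def mask(im,c):
    h=cv2.cvtColor(im,cv2.COLOR_RGB2HSV);lo,hi,s=HUE[c]
    m=(h[...,0]>=lo)&(h[...,0]<=hi)&(h[...,1]>s)&(h[...,2]>40)
    if c=='r': m|=(h[...,0]>172)&(h[...,1]>s)&(h[...,2]>40)
    return m.astype(np.uint8)
def blobs(m,amin=20):
    n,l,s,c=cv2.connectedComponentsWithStats(m)
    return [(int(s[i,4]),c[i],l==i) for i in np.argsort(-s[1:,4])+1 if s[i,4]>=amin]
def ray(mod,px):
    K=mod['K'];x=(px[0]-K[0,2])/K[0,0];y=(px[1]-K[1,2])/K[1,1]
    if mod.get('fish'):
        t=np.hypot(x,y);k=np.sin(t)/t if t>1e-9 else 1;d=np.array([x*k,-y*k,-np.cos(t)])
    else: d=np.array([x,-y,-1.])
    return mod['origin'],R.from_rotvec(mod['attitude']).apply(d/np.linalg.norm(d))
def plane(mod,px,z):
    o,d=ray(mod,px);return (o+d*(z-o[2])/d[2])[:2]
def model(n):
    m=dict(ctrl.camera_model(n));m['fish']=n=='wrist';return m
def tri(a,b):
    (o1,d1),(o2,d2)=a,b
    A=np.stack([d1,-d2],1);t=np.linalg.lstsq(A,o2-o1,rcond=None)[0]
    p,q=o1+t[0]*d1,o2+t[1]*d2;return (p+q)/2,np.linalg.norm(p-q)
def shot(n,f):
    m=model(n);im=ctrl.camera(n);cv2.imwrite(f'pics/{f}.png',im[:,:,::-1]);return m,im
def load(f): return cv2.imread(f'pics/{f}.png')[:,:,::-1].copy()
def axis(msk,mod,z):
    "grip centre, direction angle (deg, mod 180), length from masked pixels cast on plane z"
    p=np.array([plane(mod,(u,v),z) for v,u in np.argwhere(msk)])
    (c,sz,_)=r=cv2.minAreaRect((p*1e4).astype(np.float32));b=cv2.boxPoints(r)
    e=max([b[1]-b[0],b[2]-b[1]],key=np.linalg.norm)
    return np.array(c)/1e4,np.degrees(np.arctan2(e[1],e[0]))%180,np.array(sz)/10
def tool():
    s=ctrl.sense();r=R.from_rotvec(s['eef_rot']).as_matrix()
    return s,r,np.degrees(np.arctan2(r[1,1],r[0,1]))
E
python3 - <<'E'
from h import *
ims={n:(model(n),load(n+'0')) for n in('top','scene')}
for c,z in(('y',.074),('r',.079),('b',.074)):
    cc={}
    for n,(m,im) in ims.items():
        for a,ce,k in blobs(mask(im,c))[:4]:
            g=axis(k,m,z);print(c,n,a,ce.round(1),'ctr',g[0].round(4),'ang',g[1].round(1),g[2].round(1))
s,r,yaw=tool();print(r.round(3),yaw,model('wrist'))
E
```

```text
y top 93 [242.2 259.3] ctr [0.4849 0.073 ] ang 142.0 [11.3 41.5]
y scene 134 [351.6 192.4] ctr [0.489  0.0781] ang 143.2 [19.8 44.6]
r top 105 [128.4 283.2] ctr [0.4345 0.3234] ang 159.4 [12.  42.2]
r scene 111 [468.5 236.5] ctr [0.4367 0.3271] ang 159.5 [12.9 45.4]
[[-0.     0.245 -0.969]
 [ 0.002 -0.969 -0.245]
 [-1.    -0.002 -0.   ]] -75.80186546630894 {'K': array([[325.1922621 ,   0.        , 278.59731314],
       [  0.        , 325.1922621 , 208.93680954],
       [  0.        ,   0.        ,   1.        ]]), 'origin': array([ 0.20739144, -0.51291456,  0.37333887]), 'attitude': array([-0.25597523,  0.20146248, -1.31192338]), 'fish': True}
```

Run:
```python
from h import *
m,im=shot('wrist','w0')
t=load('top0');h=cv2.cvtColor(t,cv2.COLOR_RGB2HSV);print(h[278:290,380]);print(h[200,200],h[247,390],h[260,365])
c=t[190:310,330:450];cv2.imwrite('pics/c0.png',np.hstack([cv2.resize(im[:,:,::-1],(560,420)),cv2.resize(c[:,:,::-1],(240,240),interpolation=cv2.INTER_NEAREST).repeat(1,0) if 0 else cv2.copyMakeBorder(cv2.resize(c[:,:,::-1],(240,240),interpolation=cv2.INTER_NEAREST),0,180,0,0,cv2.BORDER_CONSTANT)]))
```

```text
[[110 196  82]
 [110 204  90]
 [110 192  97]
 [110 192 101]
 [111 177 105]
 [110 193 102]
 [111 199 100]
 [109 199 101]
 [110 216  97]
 [111 193  99]
 [110 184  97]
 [109 175  93]]
[ 92  88 104] [110   7 110] [ 75   5 105]
```

View pics/c0.png

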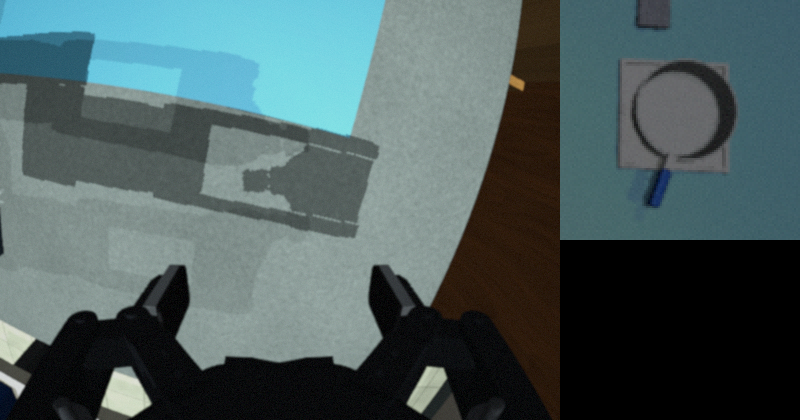

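```bash
cat >> h.py <<'E'
def plan(p,th,n,start=None,th0=None):
    "rows from here to TCP p with tool y axis at th deg, n rows even"
    s,r,yaw=tool();c=s['ee_pos'] if start is None else np.array(start);y=yaw if th0 is None else th0
    d=(th-y);d=(d+180)%360-180;st=(np.array(p)-c)/n*1000
    rows=[]
    for i in range(n):
        a=np.radians(y+d*i/n);ty=st@[np.cos(a),np.sin(a),0];tz=st@[np.sin(a),-np.cos(a),0]
        rows.append(f"{-st[2]:.1f} {ty:.1f} {tz:.1f} {-np.radians(d)/n:.3f}")
    print('from',np.round(c,4),round(y,1),'j6',s['joint_pos'][5].round(2),'t',s['time'],'gap',s['finger_gap'],'F',s['force'].round(1))
    for i in range(0,n,5): print('; '.join(rows[i:i+5]))
HUE['b']=(105,116,165)
E
python3 - <<'E'
from h import *
for n in('top','scene'):
    m,im=model(n),load(n+'0')
    for a,ce,k in blobs(mask(im,'b'))[:4]:
        g=axis(k,m,.074);print(n,a,ce.round(1),g[0].round(4),g[1].round(1),g[2].round(1))
    # low-saturation pan mask
    hs=cv2.cvtColor(im,cv2.COLOR_RGB2HSV)
    for a,ce,k in blobs(((hs[...,1]<50)).astype(np.uint8),300)[:6]:
        print('  grey',n,a,ce.round(0))
m,im=model('top'),load('top0')
print('yellow dir px ok')
plan((.486,.074,.21),52,14)
E
```

```text
top 175 [139.5 164.1] [0.7092 0.3129] 130.8 [35.9 41.2]
top 95 [379.4 283.6] [ 0.4273 -0.2345] 158.7 [11.3 42.2]
  grey top 81236 [295. 152.]
  grey top 3121 [387. 247.]
  grey top 1389 [267. 227.]
  grey top 918 [147. 246.]
  grey top 656 [377. 182.]
scene 439 [541.7  13.8] [-0.5128  0.1068] 7.0 [238.7  79.2]
scene 378 [389.3 343. ] [0.7257 0.322 ] 100.4 [40.7 42.6]
scene 160 [509.3  12.5] [-0.4661  0.0366] 12.2 [153.7  49. ]
scene 103 [264.1 118.4] [ 0.4292 -0.2283] 158.9 [24.5 44.2]
  grey scene 79583 [234. 200.]
  grey scene 2538 [231. 144.]
  grey scene 1692 [310. 208.]
  grey scene 1442 [429. 263.]
  grey scene 637 [188. 187.]
  grey scene 357 [241. 293.]
yellow dir px ok
from [ 0.1349 -0.5328  0.2111] -75.8 j6 -0.2 t 0.15 gap 0.08542435865163497 F [-0.4  0.7  0.5]
0.1 -35.9 -34.9 -0.159; 0.1 -29.9 -40.2 -0.159; 0.1 -23.1 -44.4 -0.159; 0.1 -15.8 -47.5 -0.159; 0.1 -8.0 -49.4 -0.159
0.1 -0.1 -50.1 -0.159; 0.1 7.9 -49.5 -0.159; 0.1 15.6 -47.6 -0.159; 0.1 23.0 -44.5 -0.159; 0.1 29.7 -40.3 -0.159
0.1 35.7 -35.1 -0.159; 0.1 40.9 -29.0 -0.159; 0.1 44.9 -22.1 -0.159; 0.1 47.9 -14.7 -0.159
```

Request:
drive_tool(
  motion="0 -36 -35 -0.159; 0 -30 -40 -0.159; 0 -23 -44 -0.159; 0 -16 -47.5 -0.159; 0 -8 -49.5 -0.159",
  fingers=-1,
  grip_force=100,
)

```text
time: 0.78
ee_pos: [0.2603, -0.3149, 0.2116]
eef_rot: [1.584, 0.915, -1.583]
force: [0.2, 0.4, 0.1]
finger_gap: 0.0851
```

Request:
drive_tool(
  motion="0 0 -50 -0.159; 0 8 -49.5 -0.159; 0 15.5 -47.5 -0.159; 0 23 -44.5 -0.159; 0 30 -40 -0.159",
)

```text
time: 1.4
ee_pos: [0.3867, -0.099, 0.2118]
eef_rot: [1.006, 1.325, -1.006]
force: [0.4, -0.8, -0.4]
finger_gap: 0.0854
```

Request:
drive_tool(
  motion="0 36 -35 -0.159; 0 41 -29 -0.159; 0 45 -22 -0.159; 0 48 -15 -0.159; 0 0 0 0",
)

```text
time: 2.02
ee_pos: [0.4883, 0.0755, 0.2112]
eef_rot: [0.519, 1.509, -0.518]
force: [0.3, 0.6, -0.1]
finger_gap: 0.0855
```

Run:
```python
from h import *
m,im=shot('wrist','w1')
for a,ce,k in blobs(mask(im,'y'))[:4]:
    g=axis(k,m,.074);print(a,ce.round(1),g[0].round(4),g[1].round(1),g[2].round(1))
plan((.486,.074,.1),52,5)
```

```text
542 [274.6 186.8] [0.4809 0.0765] 143.7 [11.5 46. ]
from [0.4874 0.074  0.2111] 51.9 j6 -0.98 t 2.075 gap 0.08538250914426337 F [0.5 0.4 0.7]
22.2 -0.2 -0.2 -0.000; 22.2 -0.2 -0.2 -0.000; 22.2 -0.2 -0.2 -0.000; 22.2 -0.2 -0.2 -0.000; 22.2 -0.2 -0.2 -0.000
```

View pics/w1.png

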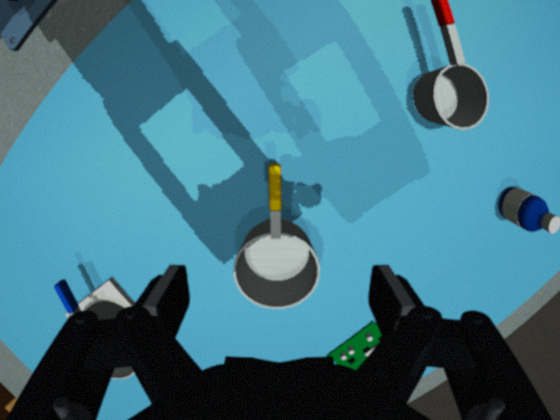

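Run:
```python
from h import *
m=model('wrist')
im=load('w1');hs=cv2.cvtColor(im,cv2.COLOR_RGB2HSV)
a,ce,k=blobs(mask(im,'y'))[0]
L=[]
for px in((234.5,268),(319,268),(277,233),(277,307)): L.append(plane(m,px,.06));print(L[-1].round(4))
L=np.array(L);c1=(L[0]+L[1])/2;c2=(L[2]+L[3])/2
print(c1,c2,np.linalg.norm(L[0]-L[1]),np.linalg.norm(L[2]-L[3]))
g=axis(k,m,.074)[0]
for c in(c1,c2): v=g-c;print(np.linalg.norm(v),np.degrees(np.arctan2(v[1],v[0])))
plan((.482,.0755,.062),53.5,8)
```

```text
[ 0.5263 -0.0177]
[0.5831 0.0549]
[0.5224 0.0444]
[ 0.595  -0.0128]
[0.5546752  0.01859754] [0.5586926  0.01581966] 0.09209893058686304 0.09239390694331948
0.09359744720746489 143.0319490840163
0.09847796271216441 143.14627267542474
from [0.4874 0.074  0.2111] 51.9 j6 -0.98 t 2.075 gap 0.08538250914426337 F [0.5 0.4 0.7]
18.6 -0.3 -0.7 -0.004; 18.6 -0.3 -0.7 -0.004; 18.6 -0.3 -0.7 -0.004; 18.6 -0.3 -0.7 -0.004; 18.6 -0.3 -0.7 -0.004
18.6 -0.3 -0.7 -0.004; 18.6 -0.3 -0.7 -0.004; 18.6 -0.3 -0.7 -0.004
```

Request:
drive_tool(
  motion="40 -1 -3 -0.014; 40 -1 -2.5 -0.014; 35 0 0 0; 20 0 0 0; 14 0 0 0",
)

```text
time: 2.7
ee_pos: [0.481, 0.0734, 0.0617]
eef_rot: [0.502, 1.513, -0.504]
force: [-0.2, 0.4, -0.6]
finger_gap: 0.0857
```

Request:
drive_tool(
  motion="0 0 0 0; 0 0 0 0; 0 0 0 0; 0 0 0 0; 0 0 0 0",
  fingers=1,
  grip_force=100,
)

```text
time: 3.32
ee_pos: [0.4822, 0.0746, 0.063]
eef_rot: [0.501, 1.512, -0.501]
force: [-0.1, -0.5, -0.2]
finger_gap: -0.0
```

Run:
```python
from h import *
s,r,y=tool();print(s['time'],s['ee_pos'],y,s['finger_gap'],s['force'],s['torque'])
```

```text
3.325 [0.48215327 0.07464978 0.06300506] 53.35152014677815 -2.2295586071289205e-05 [-0.13247587 -0.49336294 -0.17966567] [-0.05327297 -0.01334888 -0.01665613]
```

Run:
```python
from h import *
m,im=shot('wrist','w2');m2,i2=shot('scene','s2')
c=cv2.resize(i2[130:270,260:420],(400,350))
cv2.imwrite('pics/c2.png',np.hstack([im[60:410,60:460],c])[:,:,::-1])
for n,mm,i in(('w',m,im),('s',m2,i2)):
  for a,ce,k in blobs(mask(i,'y'))[:2]:
    g=axis(k,mm,.074);print(n,a,ce.round(1),g[0].round(4),g[1].round(1),g[2].round(1))
```

```text
w 835 [280.1 234.5] [0.4689 0.0857] 143.4 [11.1 21.1]
s 132 [351.8 192.7] [0.4896 0.0781] 143.1 [20.6 43.6]
```

View pics/c2.png

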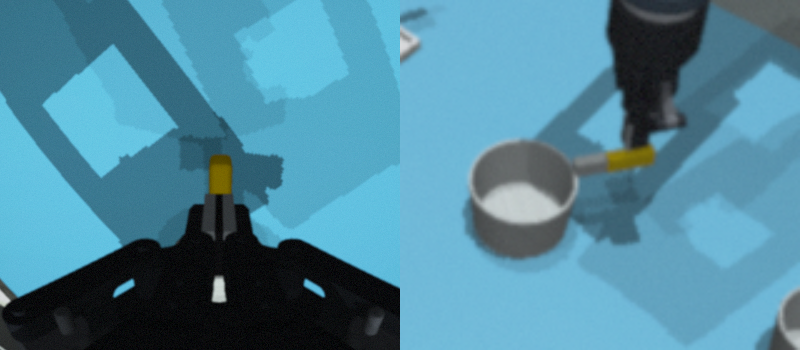

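Run:
```python
from h import *
print(ctrl.tcp_to_tips,[a for a in dir(ctrl) if a[0]!='_'])
im=load('w2');i2=load('s2')
a=cv2.resize(im[190:340,230:330],(400,600),interpolation=cv2.INTER_CUBIC);b=cv2.resize(i2[150:225,320:370],(400,600),interpolation=cv2.INTER_CUBIC)
cv2.imwrite('pics/c3.png',np.clip(np.hstack([a,b])[:,:,::-1]*1.6,0,255).astype(np.uint8))
# project TCP and tips into both cams
s,r,y=tool()
def proj(n,P):
    m=model(n);p=R.from_rotvec(m['attitude']).inv().apply(P-m['origin']);d=np.array([p[0],-p[1],-p[2]])
    if n=='wrist':
        t=np.arctan2(np.hypot(d[0],d[1]),d[2]);q=d[:2]/np.hypot(d[0],d[1])*t
    else:q=d[:2]/d[2]
    return (q*m['K'][0,0]+m['K'][:2,2]).round(1)
for k in(-.1,-.05,-.002,.017):
    P=s['ee_pos']+r[:,0]*k;print(k,proj('wrist',P),proj('scene',P))
```

```text
0.017 ['Unreachable', 'camera', 'camera_model', 'finish_job', 'sense', 'tcp_to_tips']
-0.1 [277.9 402.3] [357.1 161.7]
-0.05 [278.1 308.2] [354.2 178. ]
-0.002 [278.2 258. ] [351.6 192.5]
0.017 [278.2 244.1] [350.7 197.9]
```

View pics/c3.png

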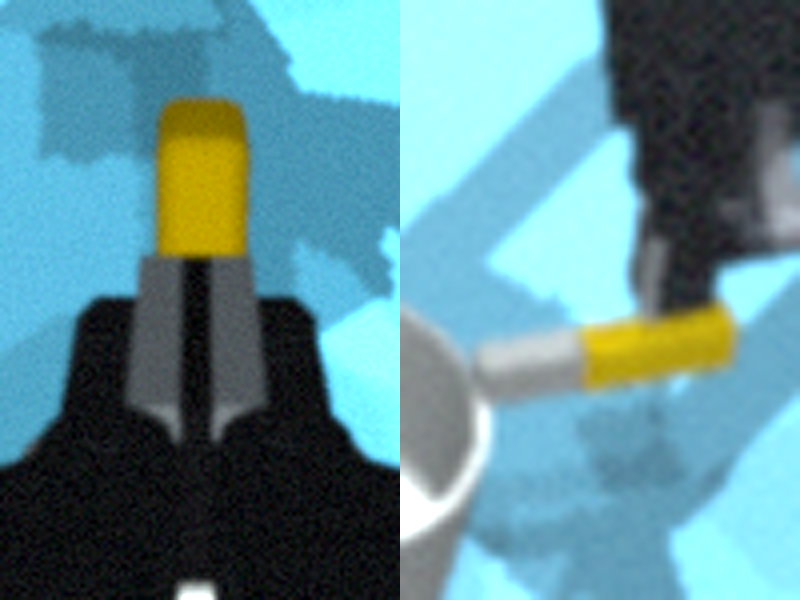

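The fingers shut with their tips at or just above the top of the handle. The pads are therefore about 28 mm farther back than stated. I'll open, go 28 mm lower (still 18 mm clear of the bench by the stated geometry) and grip again.

Request:
drive_tool(
  motion="-5 0 0 0; 0 0 0 0; 0 0 0 0; 0 0 0 0; 0 0 0 0",
  fingers=-1,
)

```text
time: 4.05
ee_pos: [0.4819, 0.0746, 0.0676]
eef_rot: [0.501, 1.512, -0.501]
force: [0.2, 0.2, 0.4]
finger_gap: 0.0857
```

Request:
drive_tool(
  motion="10 0 0 0; 8 0 0 0; 8 0 0 0; 7 0 0 0; 0 0 0 0",
)

```text
time: 4.68
ee_pos: [0.4814, 0.0746, 0.034]
eef_rot: [0.501, 1.514, -0.501]
force: [0.0, 0.5, -0.2]
finger_gap: 0.0854
```

Request:
drive_tool(
  motion="0 0 0 0; 0 0 0 0; 0 0 0 0; 0 0 0 0; 0 0 0 0",
  fingers=1,
  grip_force=100,
)

```text
time: 5.3
ee_pos: [0.482, 0.0746, 0.0351]
eef_rot: [0.501, 1.512, -0.501]
force: [-1.6, 0.4, 4.0]
finger_gap: 0.0097
```

Run:
```python
from h import *
m,im=shot('wrist','w4');m2,i2=shot('scene','s4')
s,r,y=tool();print(s['time'],s['ee_pos'],y,s['finger_gap'],s['force'],s['torque'])
a=cv2.resize(im[190:340,230:330],(400,600),interpolation=cv2.INTER_CUBIC);b=cv2.resize(i2[150:225,320:370],(400,600),interpolation=cv2.INTER_CUBIC)
cv2.imwrite('pics/c4.png',np.clip(np.hstack([a,b])[:,:,::-1]*1.6,0,255).astype(np.uint8))
```

```text
5.4 [0.48199752 0.07459797 0.0350352 ] 53.339563966994966 0.009362339135554823 [-1.0021513   0.60260498  4.45949948] [-4.59077860e-05  2.34670520e-01 -1.20202188e-01]
```

View pics/c4.png

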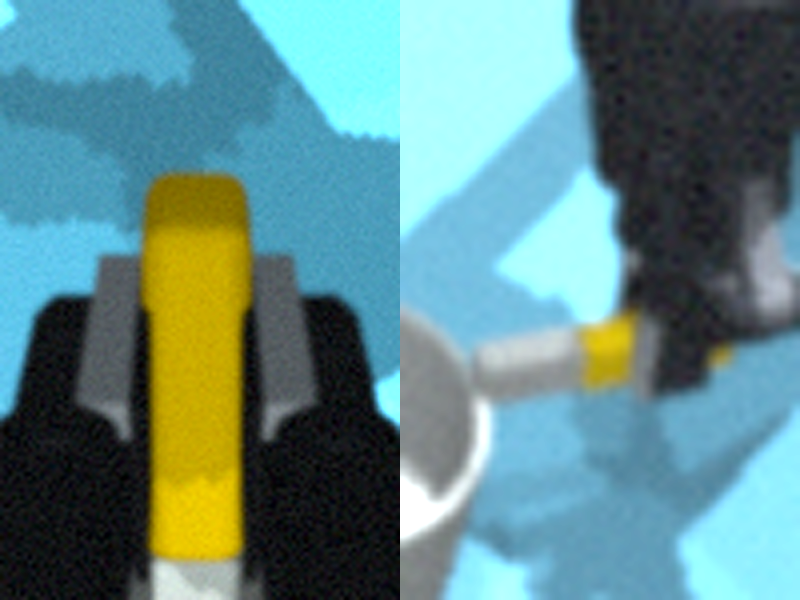

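Request:
drive_tool(
  motion="-5 0 0 0; -10 0 0 0; -25 0 0 0; -35 0 0 0; -35 0 0 0",
)

```text
time: 6.02
ee_pos: [0.4817, 0.0746, 0.146]
eef_rot: [0.501, 1.513, -0.501]
force: [-0.3, -0.4, -2.6]
finger_gap: 0.0102
```

Run:
```python
from h import *
m=model('top')
L=[plane(m,p,.06) for p in((366,244.5),(418.5,244.5),(392.3,220),(392.3,269))]
print(np.round(L,4),(L[0]+L[1])/2,(L[2]+L[3])/2)
w=load('w1')
for a,ce,k in blobs(mask(w,'b'))[:4]: print(a,ce.round(1))
# large pan in scene: tray corner & rim for cross-check
s,r,y=tool();print(s['time'],s['ee_pos'],y,s['finger_gap'],s['force'],s['torque'])
m2,i2=shot('scene','s5');cv2.imwrite('pics/c5.png',np.hstack([cv2.resize(i2[100:250,180:380],(400,300),interpolation=cv2.INTER_CUBIC),cv2.resize(load('scene0')[100:175,180:280],(400,300),interpolation=cv2.INTER_CUBIC)])[:,:,::-1])
```

```text
[[ 0.5171 -0.2109]
 [ 0.516  -0.3327]
 [ 0.5738 -0.2749]
 [ 0.4603 -0.2689]] [ 0.51657202 -0.27181114] [ 0.51709273 -0.27187833]
722 [532.5 212.8]
350 [ 65.2 296.6]
33 [504.7 192.7]
6.025 [0.48165319 0.07461177 0.14597673] 53.33987521568141 0.01017884618286348 [-0.34893137 -0.43664029 -2.58137661] [ 0.08722935  0.10149964 -0.01147873]
```

View pics/c5.png

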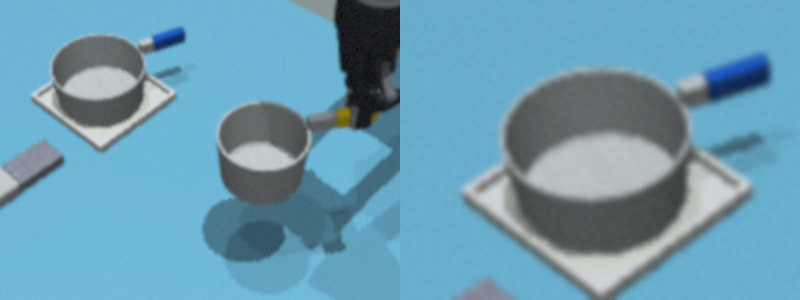

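Run:
```python
from h import *
m=model('scene')
L=[plane(m,p,.06) for p in((205.5,133),(253,133),(229.2,117),(229.2,149.5))]
print(np.round(L,4),(L[0]+L[1])/2,(L[2]+L[3])/2)
# triangulate blue grip
t=load('top0');s0=load('scene0')
gb=[b for b in blobs(mask(t,'b')) if abs(b[1][0]-379)<9][0][1];gs=[b for b in blobs(mask(s0,'b')) if abs(b[1][0]-264)<9][0][1]
print(tri(ray(model('top'),gb),ray(m,gs)))
c=np.array([.518,-.270]);
for ph in (70,75):
    a=np.radians(ph);g=c+.097*np.array([np.cos(a),np.sin(a)]);print(ph,g);plan((*g,.146),ph-90,10)
```

```text
[[ 0.5526 -0.3149]
 [ 0.4767 -0.2248]
 [ 0.4717 -0.3116]
 [ 0.5564 -0.2296]] [ 0.51465086 -0.26987794] [ 0.51404546 -0.27064458]
(array([ 0.42653661, -0.23414186,  0.06913722]), np.float64(0.0033683717664128757))
70 [ 0.55117595 -0.17884982]
from [0.4846 0.0745 0.1507] 53.4 j6 -1.01 t 6.075 gap 0.00962839653333897 F [ 2.2 -0.3  1.2]
0.5 -16.4 20.5 0.128; 0.5 -13.6 22.4 0.128; 0.5 -10.6 23.9 0.128; 0.5 -7.5 25.1 0.128; 0.5 -4.2 25.9 0.128
0.5 -0.9 26.2 0.128; 0.5 2.5 26.1 0.128; 0.5 5.8 25.6 0.128; 0.5 9.0 24.6 0.128; 0.5 12.0 23.3 0.128
75 [ 0.54310545 -0.17630519]
from [0.4846 0.0745 0.1507] 53.4 j6 -1.01 t 6.075 gap 0.00962839653333897 F [ 2.2 -0.3  1.2]
0.5 -16.6 19.7 0.119; 0.5 -14.2 21.5 0.119; 0.5 -11.5 23.0 0.119; 0.5 -8.7 24.2 0.119; 0.5 -5.7 25.1 0.119
0.5 -2.7 25.6 0.119; 0.5 0.4 25.8 0.119; 0.5 3.4 25.5 0.119; 0.5 6.4 24.9 0.119; 0.5 9.4 24.0 0.119
```

Request:
drive_tool(
  motion="0 -16.5 19.5 0.119; 0 -14 21.5 0.119; 0 -11.5 23 0.119; 0 -8.5 24 0.119; 0 -5.5 25 0.119",
)

```text
time: 6.7
ee_pos: [0.5116, -0.0506, 0.1448]
eef_rot: [0.961, 1.348, -0.961]
force: [-0.5, -0.5, -2.7]
finger_gap: 0.0096
```

Request:
drive_tool(
  motion="0 -2.5 25.5 0.119; 0 0.5 26 0.119; 0 3.5 25.5 0.119; 0 6.5 25 0.119; 0 9.5 24 0.119",
)

```text
time: 7.32
ee_pos: [0.5418, -0.1761, 0.1447]
eef_rot: [1.4, 1.073, -1.4]
force: [0.9, -0.7, -1.6]
finger_gap: 0.0098
```

Request:
drive_tool(
  motion="0 0 0 0; 0 0 0 0; 0 0 0 0; 0 0 0 0; 0 0 0 0",
)

```text
time: 7.95
ee_pos: [0.5417, -0.1749, 0.1448]
eef_rot: [1.397, 1.076, -1.397]
force: [0.5, -0.5, -1.8]
finger_gap: 0.0096
```

Run:
```python
from h import *
m2,i2=shot('scene','s6');m,im=shot('wrist','w6')
mt,it=shot('top','t6')
g={}
for n,mm,i in(('scene',m2,i2),('wrist',m,im),('top',mt,it)):
  for a,ce,k in blobs(mask(i,'y'),10)[:2]:
    q=axis(k,mm,.184);print(n,a,ce.round(1),q[0].round(4),q[1].round(1),q[2].round(1))
f=lambda x,u,v,w,h:cv2.resize(x[v:v+h,u:u+w],(400,300),interpolation=cv2.INTER_CUBIC)
cv2.imwrite('pics/c6.png',np.hstack([f(i2,160,50,200,150),f(it,320,170,150,112)])[:,:,::-1])
s,r,y=tool();print(s['time'],s['ee_pos'],y,s['finger_gap'],s['force'],s['torque'])
a=np.radians(75);plan((.516+.097*np.cos(a),-.2705+.097*np.sin(a),s['ee_pos'][2]),-15,1)
```

```text
scene 60 [251.2 121.6] [ 0.5462 -0.1582] 42.6 [38.8 10.7]
wrist 2360 [278.6 280.2] [ 0.5409 -0.1711] 75.4 [48.9 11.5]
8.1 [ 0.54169397 -0.17517443  0.14476111] -14.816443869683166 0.009802044192437156 [ 0.71461136  0.32060595 -1.76002919] [ 0.18750911 -0.05446839 -0.0094289 ]
from [ 0.5417 -0.1752  0.1448] -14.8 j6 -0.25 t 8.1 gap 0.009802044192437156 F [ 0.7  0.3 -1.8]
-0.0 -0.2 1.7 0.003
```

View pics/c6.png

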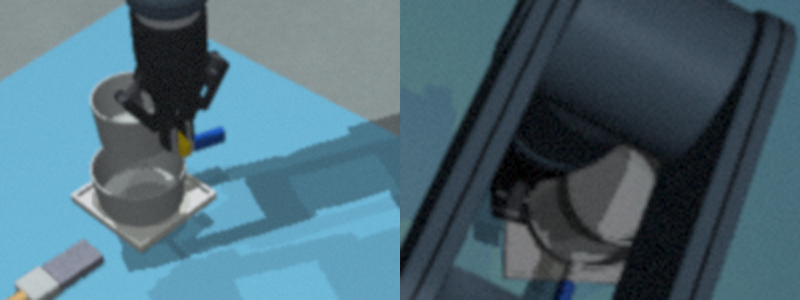

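Request:
drive_tool(
  motion="20 0 3 0; 25 0 0 0; 20 0 0 0; 10 0 0 0; 6 0 0 0",
)

```text
time: 8.72
ee_pos: [0.541, -0.1783, 0.0635]
eef_rot: [1.397, 1.075, -1.397]
force: [-0.4, 0.0, -2.2]
finger_gap: 0.0097
```

Request:
drive_tool(
  motion="6 0 0 0; 4 0 0 0; 3 0 0 0; 2 0 0 0; 1 0 0 0",
)

```text
time: 9.35
ee_pos: [0.541, -0.1783, 0.0477]
eef_rot: [1.397, 1.075, -1.397]
force: [-0.1, 0.6, -1.6]
finger_gap: 0.01
```

Request:
drive_tool(
  motion="0.5 0 0 0; 0.5 0 0 0; 0.5 0 0 0; 0.5 0 0 0; 0 0 0 0",
)

```text
time: 9.98
ee_pos: [0.5409, -0.1783, 0.0457]
eef_rot: [1.397, 1.075, -1.397]
force: [0.6, -0.3, -2.2]
finger_gap: 0.0096
```

Request:
drive_tool(
  motion="0.4 0 0 0; 0.4 0 0 0; 0.4 0 0 0; 0 0 0 0; 0 0 0 0",
)

```text
time: 10.6
ee_pos: [0.5411, -0.1781, 0.0451]
eef_rot: [1.398, 1.075, -1.397]
force: [-1.6, 3.3, 5.7]
finger_gap: 0.0098
```

Run:
```python
from h import *
s,r,y=tool();print(s['time'],s['ee_pos'],y,s['finger_gap'],s['force'],s['torque'])
m2,i2=shot('scene','s7')
f=lambda x,u,v,w,h:cv2.resize(x[v:v+h,u:u+w],(800,600),interpolation=cv2.INTER_CUBIC)
cv2.imwrite('pics/c7.png',f(i2,180,80,120,90)[:,:,::-1])
```

```text
10.6 [ 0.54110981 -0.17807564  0.04507349] -14.837722386535052 0.00978930932307637 [-1.56692454  3.25471117  5.73047314] [ 0.39610484  0.21513914 -0.0087168 ]
```

Request:
drive_tool(
  motion="0 0 0 0; 0 0 0 0; 0 0 0 0; 0 0 0 0; 0 0 0 0",
  fingers=-1,
)

```text
time: 11.28
ee_pos: [0.5409, -0.1783, 0.0444]
eef_rot: [1.397, 1.075, -1.397]
force: [0.6, -0.5, 0.4]
finger_gap: 0.0852
```

Request:
drive_tool(
  motion="-15 0 0 0; -30 0 0 0; -40 0 0 0; -40 0 0 0; -40 0 0 0",
)

```text
time: 11.9
ee_pos: [0.5409, -0.1782, 0.2121]
eef_rot: [1.398, 1.074, -1.397]
force: [-0.2, -0.1, -0.4]
finger_gap: 0.0854
```

Run:
```python
from h import *
m,im=shot('wrist','w8');m2,i2=shot('scene','s8')
f=lambda x,u,v,w,h:cv2.resize(x[v:v+h,u:u+w],(400,300),interpolation=cv2.INTER_CUBIC)
cv2.imwrite('pics/c8.png',np.hstack([f(i2,180,80,120,90),f(im,150,120,300,225)])[:,:,::-1])
for n,mm,i in(('scene',m2,i2),('wrist',m,im)):
  for c,z in(('y',.084),('b',.074)):
    for a,ce,k in blobs(mask(i,c),30)[:3]:
      q=axis(k,mm,z);print(n,c,a,ce.round(1),q[0].round(4),q[1].round(1),q[2].round(1))
plan((.435,.325,.20),159.5+90,16)
```

```text
scene y 114 [249.  150.5] [ 0.5459 -0.1731] 69.7 [55.3 17.7]
scene b 379 [389.3 343. ] [0.7257 0.3222] 100.4 [40.7 43.1]
scene b 146 [550.9   8.4] [-0.5464  0.1335] 14.8 [175.7  32.8]
scene b 94 [264.1 118.8] [ 0.4314 -0.2274] 157.1 [22.5 43.6]
wrist y 584 [278.5 193.4] [ 0.5396 -0.1766] 75.1 [45.9 12.2]
wrist b 444 [192.5 265.2] [ 0.4278 -0.2316] 158.8 [18.3 43.2]
from [ 0.5435 -0.1796  0.2161] -14.8 j6 -0.26 t 12.0 gap 0.08550704373076926 F [ 0.8 -0.4 -0.4]
1.0 -14.6 -28.8 0.104; 1.0 -17.5 -27.1 0.104; 1.0 -20.3 -25.1 0.104; 1.0 -22.8 -22.8 0.104; 1.0 -25.0 -20.4 0.104
1.0 -27.0 -17.6 0.104; 1.0 -28.7 -14.7 0.104; 1.0 -30.1 -11.7 0.104; 1.0 -31.1 -8.5 0.104; 1.0 -31.8 -5.2 0.104
1.0 -32.2 -1.8 0.104; 1.0 -32.2 1.5 0.104; 1.0 -31.9 4.9 0.104; 1.0 -31.2 8.2 0.104; 1.0 -30.2 11.4 0.104
1.0 -28.8 14.5 0.104
```

View pics/c8.png

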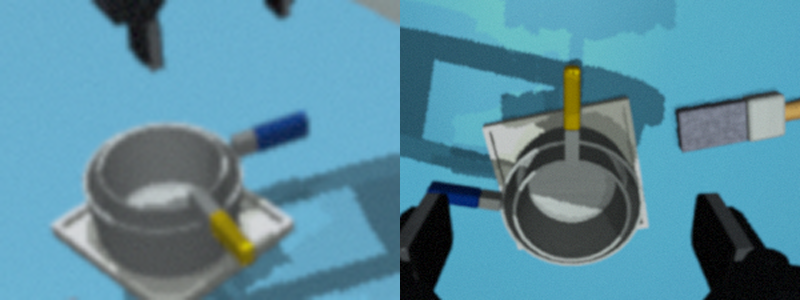

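Request:
drive_tool(
  motion="0 -14.5 -29 0.104; 0 -17.5 -27 0.104; 0 -20.5 -25 0.104; 0 -23 -23 0.104; 0 -25 -20.5 0.104",
)

```text
time: 12.62
ee_pos: [0.5063, -0.019, 0.2098]
eef_rot: [1.758, 0.731, -1.758]
force: [-0.3, -0.0, 0.3]
finger_gap: 0.0854
```

Request:
drive_tool(
  motion="0 -27 -17.5 0.104; 0 -28.5 -14.5 0.104; 0 -30 -11.5 0.104; 0 -31 -8.5 0.104; 0 -32 -5 0.104",
)

```text
time: 13.25
ee_pos: [0.4718, 0.1379, 0.2099]
eef_rot: [2.078, 0.28, -2.078]
force: [-0.0, 0.1, -0.2]
finger_gap: 0.0855
```

Request:
drive_tool(
  motion="0 -32 -2 0.104; 0 -32 1.5 0.104; 0 -32 5 0.104; 0 -31 8 0.104; 0 -30 11.5 0.104",
)

```text
time: 13.88
ee_pos: [0.4374, 0.2948, 0.2098]
eef_rot: [-2.088, 0.264, 2.087]
force: [-0.3, 0.4, -0.1]
finger_gap: 0.0852
```

Request:
drive_tool(
  motion="0 -29 14.5 0.104; 0 0 0 0; 0 0 0 0; 0 0 0 0; 0 0 0 0",
)

```text
time: 14.5
ee_pos: [0.4313, 0.3247, 0.2096]
eef_rot: [-2.029, 0.362, 2.029]
force: [0.9, -2.1, -0.8]
finger_gap: 0.0852
```

Run:
```python
from h import *
m,im=shot('wrist','w9')
for a,ce,k in blobs(mask(im,'r'),30)[:3]:
    q=axis(k,m,.079);print(a,ce.round(1),q[0].round(4),q[1].round(1),q[2].round(1))
    g=q
    break
cv2.imwrite('pics/w9.png',im[:,:,::-1])
plan((*g[0],.040),g[1]+90,8)
```

```text
503 [277.3 189. ] [0.4332 0.3259] 159.5 [10.2 43.1]
from [0.4313 0.3249 0.2096] -110.2 j6 2.36 t 14.55 gap 0.08534296699589738 F [-0.3  0.5  0.1]
21.2 -0.2 -0.2 0.001; 21.2 -0.2 -0.2 0.001; 21.2 -0.2 -0.2 0.001; 21.2 -0.2 -0.2 0.001; 21.2 -0.2 -0.2 0.001
21.2 -0.2 -0.2 0.001; 21.2 -0.2 -0.2 0.001; 21.2 -0.2 -0.2 0.001
```

View pics/w9.png

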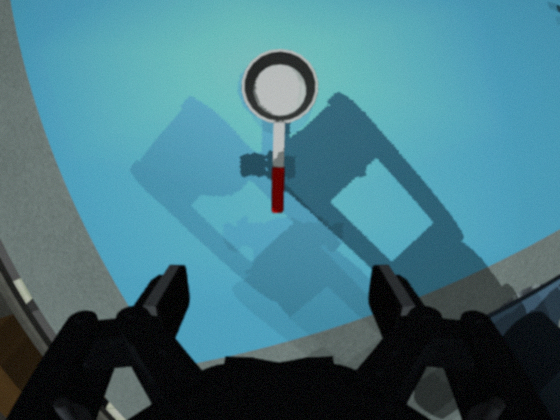

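Request:
drive_tool(
  motion="50 -1 -2 0; 50 -1 0 0; 40 0 0 0; 20 0 0 0; 9.5 0 0 0",
)

```text
time: 15.18
ee_pos: [0.4331, 0.3261, 0.0388]
eef_rot: [-2.028, 0.363, 2.032]
force: [-0.1, 0.6, 0.8]
finger_gap: 0.0856
```

Request:
drive_tool(
  motion="0 0 0 0; 0 0 0 0; 0 0 0 0; 0 0 0 0; 0 0 0 0",
  fingers=1,
)

```text
time: 15.8
ee_pos: [0.4339, 0.3269, 0.0407]
eef_rot: [-2.031, 0.36, 2.029]
force: [-0.9, -0.5, 3.9]
finger_gap: 0.0094
```

Request:
drive_tool(
  motion="-5 0 0 0; -10 0 0 0; -25 0 0 0; -40 0 0 0; -40 0 0 0",
)

```text
time: 16.42
ee_pos: [0.4331, 0.3266, 0.1613]
eef_rot: [-2.029, 0.362, 2.031]
force: [0.9, 0.2, -2.8]
finger_gap: 0.0097
```

Run:
```python
from h import *
s,r,y=tool();print(s['time'],s['ee_pos'],y,s['finger_gap'],s['force'],s['torque'])
c=np.array([.515,-.2707]);a=np.radians(243);g=c+.0975*np.array([np.cos(a),np.sin(a)]);print(g)
plan((*g,.16),-27,18)
```

```text
16.425 [0.43309344 0.32659108 0.16130194] -110.18044030195279 0.009674133007781699 [ 0.88533809  0.18381815 -2.8077997 ] [ 0.12579748  0.13929262 -0.04739026]
[ 0.47073593 -0.35757314]
from [0.4331 0.3266 0.1613] -110.2 j6 2.36 t 16.425 gap 0.009674133007781699 F [ 0.9  0.2 -2.8]
0.1 35.0 -15.1 -0.081; 0.1 36.1 -12.2 -0.081; 0.1 36.9 -9.3 -0.081; 0.1 37.5 -6.3 -0.081; 0.1 37.9 -3.2 -0.081
0.1 38.1 -0.1 -0.081; 0.1 38.0 2.9 -0.081; 0.1 37.6 6.0 -0.081; 0.1 37.0 9.0 -0.081; 0.1 36.1 11.9 -0.081
0.1 35.1 14.8 -0.081; 0.1 33.8 17.6 -0.081; 0.1 32.2 20.2 -0.081; 0.1 30.5 22.8 -0.081; 0.1 28.6 25.2 -0.081
0.1 26.4 27.4 -0.081; 0.1 24.2 29.4 -0.081; 0.1 21.7 31.3 -0.081
```

Request:
drive_tool(
  motion="0 35 -15 -0.081; 0 36 -12 -0.081; 0 37 -9 -0.081; 0 37.5 -6 -0.081; 0 38 -3 -0.081",
)

```text
time: 17.05
ee_pos: [0.4428, 0.1356, 0.1605]
eef_rot: [2.193, 0.061, -2.193]
force: [0.2, -1.0, -1.7]
finger_gap: 0.0093
```

Request:
drive_tool(
  motion="0 38 0 -0.081; 0 38 3 -0.081; 0 37.5 6 -0.081; 0 37 9 -0.081; 0 36 12 -0.081",
)

```text
time: 17.68
ee_pos: [0.4534, -0.0543, 0.1605]
eef_rot: [1.965, 0.46, -1.965]
force: [-0.1, -0.0, -2.2]
finger_gap: 0.0095
```

Request:
drive_tool(
  motion="0 35 15 -0.081; 0 34 17.5 -0.081; 0 32 20 -0.081; 0 30.5 23 -0.081; 0 28.5 25 -0.081",
)

```text
time: 18.3
ee_pos: [0.4646, -0.2442, 0.1604]
eef_rot: [1.707, 0.788, -1.707]
force: [0.5, -0.0, -1.4]
finger_gap: 0.0095
```

Request:
drive_tool(
  motion="0 26.5 27.5 -0.081; 0 24 29.5 -0.081; 0 22 31 -0.081; 0 0 0 0; 0 0 0 0",
)

```text
time: 18.92
ee_pos: [0.4715, -0.3563, 0.1599]
eef_rot: [1.544, 0.953, -1.544]
force: [-0.2, 0.8, -1.8]
finger_gap: 0.0099
```

Run:
```python
from h import *
m,im=shot('wrist','w10');m2,i2=shot('scene','s10')
s,r,y=tool();print(s['time'],s['ee_pos'],y,s['finger_gap'],s['force'],s['torque'])
for n,mm,i in(('wrist',m,im),('scene',m2,i2)):
  for a,ce,k in blobs(mask(i,'r'),30)[:2]:
    q=axis(k,mm,s['ee_pos'][2]+.039);print(n,a,ce.round(1),q[0].round(4),q[1].round(1),q[2].round(1))
f=lambda x,u,v,w,h:cv2.resize(x[v:v+h,u:u+w],(400,300),interpolation=cv2.INTER_CUBIC)
cv2.imwrite('pics/c10.png',np.hstack([f(i2,160,50,160,120),f(im,80,0,400,300)])[:,:,::-1])
plan((.4707,-.3576,.16),-27,1)
```

```text
19.025 [ 0.47177694 -0.35569262  0.16010183] -26.619668418363172 0.009673310125681109 [ 0.05068195  0.55100457 -1.28115021] [-0.14449893  0.03719195  0.01575381]
wrist 1972 [278.7 280.6] [ 0.4714 -0.3524] 63.4 [43.1 11.4]
scene 37 [212.6  66.4] [ 0.4749 -0.3451] 45.5 [35.9  9.4]
from [ 0.4718 -0.3557  0.1601] -26.6 j6 -0.37 t 19.025 gap 0.009673310125681109 F [ 0.1  0.6 -1.3]
0.1 -0.1 2.2 0.007
```

View pics/c10.png

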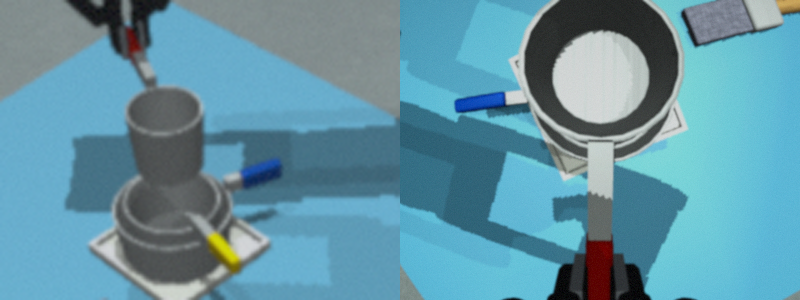

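Request:
drive_tool(
  motion="20 0 2.5 0; 25 0 0 0; 20 0 0 0; 12 0 0 0; 8 0 0 0",
)

```text
time: 19.65
ee_pos: [0.471, -0.3586, 0.0748]
eef_rot: [1.542, 0.953, -1.542]
force: [-1.2, 0.3, -1.9]
finger_gap: 0.0094
```

Request:
drive_tool(
  motion="6 0 0 0; 4 0 0 0; 3 0 0 0; 2 0 0 0; 1 0 0 0",
)

```text
time: 20.27
ee_pos: [0.4708, -0.3592, 0.059]
eef_rot: [1.543, 0.952, -1.543]
force: [-0.4, 0.3, -1.6]
finger_gap: 0.0096
```

Request:
drive_tool(
  motion="0.6 0 0 0; 0.6 0 0 0; 0.6 0 0 0; 0.6 0 0 0; 0 0 0 0",
)

```text
time: 20.9
ee_pos: [0.4708, -0.3592, 0.0566]
eef_rot: [1.543, 0.952, -1.543]
force: [0.0, 0.4, -1.6]
finger_gap: 0.0095
```

Request:
drive_tool(
  motion="0.4 0 0 0; 0.4 0 0 0; 0.2 0 0 0; 0 0 0 0; 0 0 0 0",
)

```text
time: 21.52
ee_pos: [0.4708, -0.3595, 0.056]
eef_rot: [1.543, 0.951, -1.543]
force: [-2.6, -1.4, 3.8]
finger_gap: 0.0099
```

Request:
drive_tool(
  motion="0.3 0 0 0; 0.3 0 0 0; 0 0 0 0; 0 0 0 0; 0 0 0 0",
)

```text
time: 22.15
ee_pos: [0.4708, -0.3598, 0.0558]
eef_rot: [1.542, 0.951, -1.543]
force: [-3.4, -2.0, 6.4]
finger_gap: 0.0095
```

Contact came at the expected height (TCP 0.056), so I'll release and retreat.

Request:
drive_tool(
  motion="0 0 0 0; 0 0 0 0; 0 0 0 0; 0 0 0 0; 0 0 0 0",
  fingers=-1,
)

```text
time: 22.78
ee_pos: [0.4708, -0.359, 0.0549]
eef_rot: [1.543, 0.952, -1.543]
force: [-0.0, 0.4, -0.7]
finger_gap: 0.0852
```

Request:
drive_tool(
  motion="-15 0 0 0; -30 0 0 0; -40 0 0 0; -40 0 0 0; -40 0 0 0",
)

```text
time: 23.4
ee_pos: [0.4708, -0.3592, 0.2227]
eef_rot: [1.543, 0.951, -1.542]
force: [0.1, -0.3, -0.9]
finger_gap: 0.0854
```

Request:
drive_tool(
  motion="0 0 40 0; 0 0 40 0; 0 0 20 0; 0 0 0 0; 0 0 0 0",
)

```text
time: 24.02
ee_pos: [0.4264, -0.4474, 0.22]
eef_rot: [1.543, 0.953, -1.542]
force: [0.6, -0.2, -0.3]
finger_gap: 0.0856
```

Run:
```python
from h import *
m2,i2=shot('scene','s11');m,im=shot('wrist','w11');mt,it=shot('top','t11')
for n,mm,i in(('wrist',m,im),('scene',m2,i2),('top',mt,it)):
  for c,z in(('y',.084),('b',.074),('r',.094)):
    for a,ce,k in blobs(mask(i,c),30)[:4]:
      q=axis(k,mm,z)
      if np.hypot(*(q[0]-[.515,-.27]))<.13: print(n,c,a,ce.round(1),q[0].round(4),q[1].round(1),q[2].round(1))
f=lambda x,u,v,w,h,W=400,H=300:cv2.resize(x[v:v+h,u:u+w],(W,H),interpolation=cv2.INTER_CUBIC)
cv2.imwrite('pics/c11.png',np.vstack([np.hstack([f(i2,170,80,120,90),f(im,80,0,400,300)]),np.hstack([f(i2,0,0,560,420),f(it,320,170,150,112)])])[:,:,::-1])
print(ctrl.sense()['ee_pos'])
```

```text
wrist b 441 [179.8   5.6] [ 0.4234 -0.2378] 152.0 [14.2 43.4]
wrist r 584 [279.5  85.3] [ 0.4694 -0.3582] 62.2 [43.  11.2]
scene y 113 [249.  150.4] [ 0.5457 -0.1737] 68.6 [54.3 18.1]
scene b 105 [264.3 118.4] [ 0.4294 -0.2278] 157.1 [24.9 43.8]
scene r 48 [215.1  99.4] [ 0.4725 -0.3562] 62.2 [40.  11.8]
top y 99 [353.4 233.1] [ 0.541  -0.1784] 75.3 [43.3 11.7]
top b 95 [379.4 283.7] [ 0.4272 -0.2345] 156.7 [11.2 42.3]
top r 97 [435.2 262.2] [ 0.472  -0.3572] 62.4 [42.1 11.2]
[ 0.42664033 -0.44732706  0.2200884 ]
```

Run:
```python
from h import *
T,S=model('top'),model('scene');t,s=load('t11'),load('s11')
near=lambda im,c,p:min(blobs(mask(im,c),30),key=lambda b:np.hypot(*(b[1]-p)))[1]
for c,a,b in(('b',(379,284),(264,118)),('y',(353,233),(249,150)),('r',(435,262),(215,99))):
    p,e=tri(ray(T,near(t,c,a)),ray(S,near(s,c,b)));print(c,p.round(4),round(e,4))
d=cv2.absdiff(load('scene0'),s).max(2)>40
for n,(u,v,w,h) in dict(brush=(135,170,80,52),board=(205,255,90,75),bottle=(370,320,38,46)).items(): print(n,d[v:v+h,u:u+w].mean().round(4))
```

```text
b [ 0.4263 -0.2339  0.0693] 0.0036
y [ 0.5412 -0.1787  0.0784] 0.0014
r [ 0.4725 -0.3567  0.0939] 0.0003
brush 0.0
board 0.0
bottle 0.0
```

```bash
python3 -c "
from cell import ctrl
print(ctrl.sense()['time'],ctrl.finish_job())"
```

```text
the job is handed in; nothing more can be done
24.175 None
```

The nest is built and the job is handed in, at 24.2 s of the 54 s. The yellow-handled pan stands inside the blue-handled one in its tray, and the red-handled pan stands inside the yellow-handled one.

**First grip missed:** on the yellow handle the fingers shut just above it, because the pads sit about 29 mm farther back than described. I opened, went 28 mm lower and gripped again. The pan did not move.

**Last checks**
- **Seating:** the yellow pan met the floor below it 10 mm above bench level and the red pan at 15 mm, both as expected. Contact forces were about 6 N, and both pans were released while in contact.
- **Handles:** they point at about 75° (yellow), 157° (blue) and 242° (red), so the smallest gap is about 82°.
- **Centring:** the yellow and red pan centres agree to about 2 mm.
- **Bystanders:** the brush, the board and the bottle show no change between the first and last scene pictures.

**Less certain**
- **Final look:** the last picture could not be viewed because the viewing limit was reached, so the final red pan was checked by numbers only.
- **Red handle height:** measured from two cameras, it came out about 5 mm higher than expected compared with the other two handles. I put this down to the cameras seeing mostly its top face. The contact height supports that, but I did not confirm it separately.

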